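# Snug up the tapered plug on a printer's cooling manifold

## Robot

A 7-joint arm with a two-finger parallel gripper is mounted at the origin on the work surface. World frame = base frame: x ahead of the robot, y to its left, z up, the work surface at z = 0. Lengths are in m, angles in rad, forces in N, time in s.
With the tool pointing down it reaches from about 0.35 to 0.9 m from the base axis. Payload 7.2 kg.
Tool frame: the origin (TCP) lies midway between the tips of the shut fingers; the grasp point (between the pads) lies 19 mm behind it (ctrl.grip_point_offset is the distance from the TCP to the grasp point, in m); x points along the fingers, z is the direction in which the jaws open and shut, and the axes are right-handed (so a half turn about x gives the same grasp; the last joint's range is limited). The gripper opens to 85 mm and grips with 20 to 120 N. Pads are 22 mm wide; open, the fingers measure 114 mm over their backs; the gripper's body (76 mm by 85 mm) begins 54 mm behind the grasp point. The pads swing forward as they close: fully open they stand 13 mm farther back than shut.
Start: joints at [1.081, 0.411, -0.013, 1.596, 0.006, 1.134, -0.082], TCP at [0.256, -0.57, 0.231] pointing down, gripper open.
Joint ranges: [-2.95, 2.95], [-0.29, 1.99], [-1.47, 1.44], [0.14, 2.54], [-1.03, 4.17], [0.13, 1.85], [-2.86, 2.86]. Speed limits (rad/s): [2.39, 2.39, 3.01, 3.01, 3.14, 3.14, 3.14].

## Interface

Orientations are given as a 3x3 rotation matrix whose columns are the frame's x, y, z axes.
In Python, from cell import get_obs, cams, ctrl gives the robot as it stands.
- The arm moves only by the tool step_arm, never from a script. Its argument "series" is a list of rows, each a list of 3 entries, a list of its own where there are three numbers: the shift along the tool's x, y, z in m, then the turn about the tool's x in rad, then the opening in per cent of the stroke, from 0 (shut) to 100 (fully open). In form: [[[x, y, z], roll, fingers], ...]. A call has 1 to 12 rows; each row shifts and turns the pose as measured when the row begins, along the tool's axes as they then stand; what a row does not reach is not made up. A row lasts 1/12 s, in which the tool goes at most 41.7 mm and 7.16 degrees, less where a joint would pass 70% of its speed; a pose out of reach is approached as far as the arm can. A call with a gripper value outside its range is refused whole. The fingers move at their own pace and stop on an object; "force" is the grip in N (left out, the last holds). Time passes only in rows, so rows that do not move let the fingers close. It gives the time, the measured TCP pose, the force and the opening at its end, in the units of the state.
- get_obs(): the state, without advancing time (a new reading comes with each control period).
- cams.capture(name): name is "side" or "top"; returns a dict with "pixels" (400x640x3 uint8, blue, green, red), "camera_matrix" (3x3 intrinsics, pixels), "R" (3x3) and "t" (3): a world point X has camera coordinates R X + t. Camera axes: x right, y down, z forward; pixel columns grow to the right and rows downward; lengths in m; the calibration is good to about 2 mm. A picture is of the moment at which its call begins. There is no depth.
- ctrl.job_done(): hands the job in, once; it reports no verdict.
The state is a dict: "t": time; "joint_pos": joint angles; "qd": joint speeds; "effort": joint torques, N m; "tool_pos": TCP position; "tcp_rot": TCP orientation; "contact_force": force on the tool from outside, world axes, zero at the start; "ft_torque": the same for the moment, N m; "opening": opening from 0.0 (shut) to 1.0 (fully open).
Only numpy, scipy, OpenCV 4.12 (cv2) and the standard library are available. Lean on these libraries where they do the work, as an engineer would, in place of code of your own. Each camera call takes 0.05 s, during which the arm holds its last target. There are 200 camera calls.

## Task

On the aluminium cooling-water block, the big T-handled brass plug, the one standing proud with its thread showing, is only finger-loose. Turn it clockwise (seen from above) until it goes snug, nip it up by about another 20 degrees, but do not force it further, and let go.

Things in the scene. Friction and masses are not known exactly. Their poses are not given: they have to be found in the camera images.
- plug_bar (a point): Centre of the big brass T-handle of the loose tapered plug, on its upright turning axis, 79 mm above the desk. The handle is a bar 46 mm long (x axis), 18 thick (y), 26 tall (z, up; underside at 66 mm, top at 92 mm), with 20 mm of bare thread 17 mm across below it, down to a collar 34 mm across. It turns about its own centre without sinking. Grip it across its thickness with 60 N or more.
- plug_bite (a joint): Radians the plug has been turned clockwise beyond the point where it goes snug. 0 while it runs easily (0.03 N m), which lasts 10 to 63 degrees, unknown beforehand and not shown by the handle's direction; then it goes snug: 0.5 N m, rising 0.6 N m per radian. The plug stays where it is left. Aim: about 0.35 (20 degrees); over 0.7 is forced.
- manifold: Aluminium block 250 mm long (y), 70 wide (x), 40 high, on a blue plate 270 x 90 x 8 mm screwed to the desk. Origin under its centre. Three ports on top, at y = -80, 0, +80 mm, hold in any order: the loose plug; a small T-handled plug, already tight (bar 28 x 10 mm, top 61 mm above the desk, no thread showing); a ribbed hose tail 22 mm across, top 82 mm above the desk.

How it is judged:
At the end, for the whole second after the job is handed in: The plug has been turned 0.1 to 0.7 rad (6 to 40 degrees) beyond the point where it goes snug, and is at rest (value of joint plug_bite between 0.1 and 0.7 rad and velocity of joint plug_bite between -0.05 and 0.05 rad/s); the robot touches nothing.
It fails at once if the plug is forced more than 0.7 rad (40 degrees) beyond snug (value of joint plug_bite above 0.7 rad).
It also fails if it takes over 35 s, if anything falls off the work surface, if the arm or the gripper's body presses on something with over 40 N, if the wrist force passes 120 N, or if a joint passes its speed limit or range.

## Working session

There is one attempt and no reset: what is moved stays moved. The work goes in short steps, Python scripts to look and compute and a tool call to move; the robot and the scene stay as the last step left them, time stands still between calls to the robot, and variables do not carry over. Pictures are saved under pics/ and viewed, about 8 in all and at most 12, crops included, and the job is handed in when it is done.

Besides the shell and the picture viewer there is one more tool, called after "Call:" by a JSON object that holds its "api" and its "payload". step_arm: Moves the arm, as the interface text tells. Its arguments: {"type":"object","properties":{"series":{"type":"array"},"force":{"type":"number"}},"required":["series"]}

```bash
mkdir -p pics; python3 - <<'E'
from cell import get_obs,cams,ctrl
import cv2,numpy as np
o=get_obs();print(o['t'],o['tool_pos'],np.round(o['tcp_rot'],3),o['opening'])
for n in("top","side"):
    c=cams.capture(n);cv2.imwrite(f"pics/{n}0.png",c["pixels"]);print(n,c["camera_matrix"],c["R"],c["t"])
E
```

```text
0.0 [ 0.25565032 -0.56976516  0.23044948] [[-0.001  0.912  0.409]
 [ 0.001  0.409 -0.912]
 [-1.    -0.    -0.002]] 1.0015586928161069
top [[392.24316355   0.         317.68153194]
 [  0.         392.24316355 199.01392461]
 [  0.           0.           1.        ]] [[-0.01415291 -0.999347    0.03324545]
 [-0.9922741   0.00993872 -0.12366624]
 [ 0.12325507 -0.03473884 -0.99176681]] [0.00753663 0.58775753 0.64802055]
side [[504.02678602   0.         324.41600903]
 [  0.         504.02678602 188.84122433]
 [  0.           0.           1.        ]] [[ 0.80013791 -0.59943043  0.02150541]
 [-0.33223451 -0.47275765 -0.81616201]
 [ 0.49939919  0.64589733 -0.57742279]] [-0.45585715  0.25239479  0.39072619]
```

View pics/top0.png

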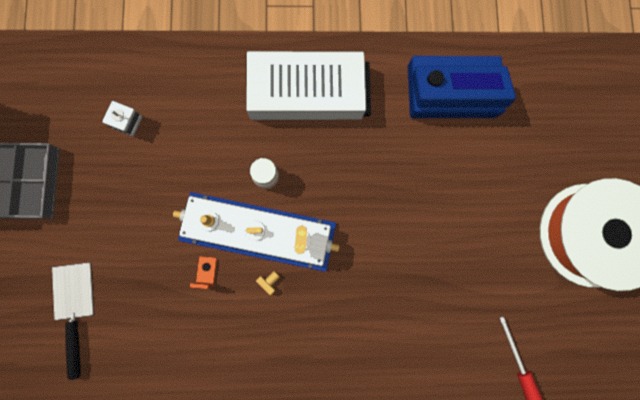

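View pics/side0.png

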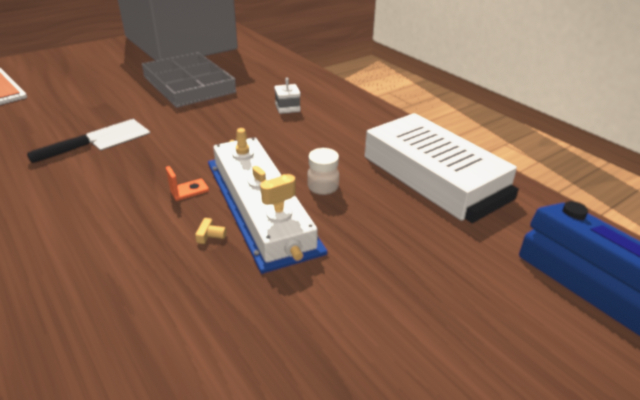

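Top view: the hose tail is at (207,221), the small plug at (256,231) and the big T-handle at (302,240). In the side view the T-handle is at (278,190), with its thread showing.

```bash
cat > h.py <<'E'
import cv2,numpy as np
from cell import get_obs,cams,ctrl
def ray(c,uv,z):
    d=c["R"].T@np.linalg.inv(c["camera_matrix"])@np.array([uv[0],uv[1],1.]);o=-c["R"].T@c["t"]
    return o+d*(z-o[2])/d[2]
def proj(c,X):
    p=c["camera_matrix"]@(c["R"]@np.array(X)+c["t"]);return p[:2]/p[2]
E
python3 - <<'E'
from h import *
c=cams.capture("top");s=cams.capture("side")
hsv=cv2.cvtColor(c["pixels"],cv2.COLOR_BGR2HSV)
b=cv2.inRange(hsv,(105,120,40),(130,255,255));b[:,:170]=0;b[:,350:]=0;b[:180]=0;b[290:]=0
r=cv2.minAreaRect(cv2.findNonZero(b));bx=np.array([ray(c,p,.008) for p in cv2.boxPoints(r)])
print("plate",bx.round(4),"c",bx.mean(0),np.linalg.norm(np.diff(bx,axis=0),axis=1))
for n,cc,roi in(("top",c,(285,220,320,262)),("side",s,(255,165,302,215))):
    h=cv2.cvtColor(cc["pixels"],cv2.COLOR_BGR2HSV);m=cv2.inRange(h,(15,90,90),(32,255,255))
    x0,y0,x1,y1=roi;k=np.zeros_like(m);k[y0:y1,x0:x1]=m[y0:y1,x0:x1]
    r=cv2.minAreaRect(cv2.findNonZero(k));print(n,r,cv2.countNonZero(k))
    bp=cv2.boxPoints(r);print(np.array([ray(cc,p,.092) for p in bp]).round(4),ray(cc,r[0],.085))
    cr=cc["pixels"][y0-8:y1+8,x0-12:x1+12];cv2.imwrite(f"pics/{n}c.png",cv2.resize(cr,None,fx=8,fy=8,interpolation=cv2.INTER_CUBIC))
a=[cv2.resize(cv2.imread(f"pics/{n}c.png"),(390,400)) for n in("top","side")]
cv2.imwrite("pics/crop1.png",np.hstack(a))
E
```

```text
plate [[ 0.5201  0.2477  0.008 ]
 [ 0.6077  0.232   0.008 ]
 [ 0.5487 -0.0332  0.008 ]
 [ 0.4618 -0.0131  0.008 ]] c [0.53460952 0.10837107 0.008     ] [0.08899833 0.27162334 0.08916583]
top ((300.5862121582031, 239.4655303955078), (10.54677677154541, 27.23891830444336), 4.763640880584717) 268
[[0.4964 0.0405 0.092 ]
 [0.539  0.0366 0.092 ]
 [0.5374 0.02   0.092 ]
 [0.4948 0.024  0.092 ]] [0.51694353 0.03036594 0.085     ]
side ((272.45166015625, 190.1564178466797), (43.753753662109375, 39.30723190307617), 11.976131439208984) 993
[[ 0.4642  0.0101  0.092 ]
 [ 0.5131  0.075   0.092 ]
 [ 0.546   0.0266  0.092 ]
 [ 0.4948 -0.032   0.092 ]] [0.50835491 0.02650276 0.085     ]
```

View pics/crop1.png

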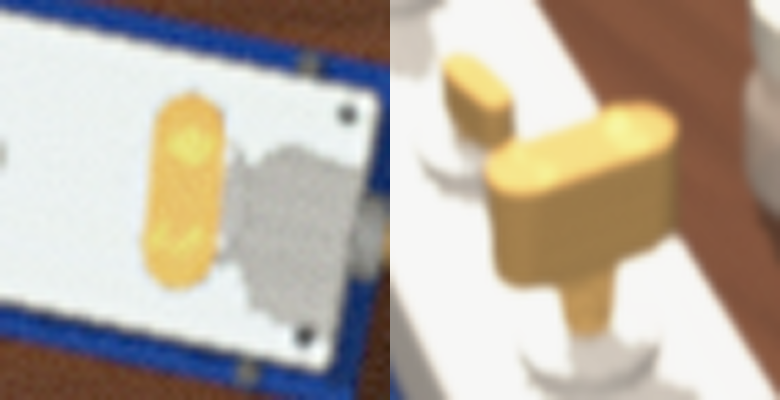

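Checks agree: the plate measures 272x89 mm with its centre at (0.535,0.108) and yaw -12.7°. That puts the y=-80 port at (0.517,0.030), and the bar ray lands there too. The bar's yaw is about -5°, and the crop clearly shows the proud plug with its thread. I'll move across high.

Call:
{"api": "step_arm", "payload": {"series": [[[-0.005,0.03,-0.0275],0,100],[[-0.005,0.03,-0.0275],0,100],[[-0.005,0.03,-0.0275],0,100],[[-0.005,0.03,-0.0275],0,100],[[-0.005,0.03,-0.0275],0,100],[[0,0.03,-0.0275],0,100],[[0,0.03,-0.0275],0,100],[[0,0.03,-0.0275],0,100],[[0,0.03,-0.0275],0,100],[[0,0.03,-0.0275],0,100],[[0,0.03,-0.0275],0,100],[[0,0.03,-0.0275],0,100]], "force": 100}}

```text
t: 1.2
tool_pos: [0.4489, -0.118, 0.2534]
tcp_rot: [[-0.003, 0.92, 0.393], [-0.003, 0.393, -0.92], [-1.0, -0.004, 0.001]]
contact_force: [0.6, -0.4, -0.2]
opening: 1.001
```

Call:
{"api": "step_arm", "payload": {"series": [[[0,0,0],-0.12,100],[[0,0,0],-0.12,100],[[0,0,0],-0.12,100],[[0,0,0],-0.12,100],[[0,0,0],-0.12,100],[[0,0,0],-0.12,100],[[0,0,0],-0.12,100],[[0,0,0],-0.12,100],[[0,0,0],-0.12,100],[[0,0,0],-0.12,100],[[0,0,0],-0.12,100],[[0,0,0],-0.12,100]]}}

```text
t: 2.2
tool_pos: [0.4518, -0.1038, 0.2532]
tcp_rot: [[-0.002, -0.324, 0.946], [0.0, 0.946, 0.324], [-1.0, 0.001, -0.002]]
contact_force: [0.5, 0.2, -0.3]
opening: 0.998
```

```bash
cat > st.py <<'E'
from h import *
import sys
def st(z=0.063,c=(0.517,0.030),yaw=None):
    o=get_obs();R=o['tcp_rot'];p=o['tool_pos']
    print("t",round(o['t'],2),"p",p.round(4),"zyaw",np.degrees(np.arctan2(R[1,2],R[0,2])).round(1),"q",np.round(o['joint_pos'],2),"open",round(o['opening'],3))
    print("tilt",R[:,0].round(3),"F",o['contact_force'].round(2),"M",o['ft_torque'].round(3),"tooldelta",(R.T@(np.array([*c,z])-p)).round(4))
st()
E
python3 st.py
```

```text
t 2.2 p [ 0.4518 -0.1038  0.2532] zyaw 18.9 q [ 0.57  0.15 -0.49  1.91  0.08  1.1   0.37] open 0.998
tilt [-0.002  0.    -1.   ] F [ 0.45  0.17 -0.3 ] M [ 0.001 -0.005 -0.025] tooldelta [0.1901 0.1053 0.1054]
```

Call:
{"api": "step_arm", "payload": {"series": [[[0,0,0],-0.12,100],[[0,0,0],-0.12,100],[[0,0,0],-0.12,100],[[0,0,0],-0.12,100],[[0,0,0],-0.12,100],[[0,0,0],-0.12,100],[[0,0,0],-0.12,100],[[0,0,0],-0.12,100],[[0,0,0],-0.12,100],[[0,0,0],-0.06,100],[[0,0,0],0,100]]}}

```text
t: 3.12
tool_pos: [0.4502, -0.104, 0.2524]
tcp_rot: [[-0.005, -0.999, 0.046], [0.0, 0.046, 0.999], [-1.0, 0.005, -0.0]]
contact_force: [-0.2, -0.1, -0.2]
opening: 1.001
```

```bash
python3 st.py
```

```text
t 3.12 p [ 0.4502 -0.104   0.2524] zyaw 87.4 q [ 0.68  0.17 -0.62  1.91  0.11  1.1   1.54] open 1.001
tilt [-0.005  0.    -1.   ] F [-0.17 -0.11 -0.15] M [ 0.055  0.001 -0.006] tooldelta [ 0.1891 -0.0614  0.137 ]
```

Call:
{"api": "step_arm", "payload": {"series": [[[0,-0.01,0.023],0,100],[[0,-0.01,0.023],0,100],[[0,-0.01,0.023],0,100],[[0,-0.01,0.023],0,100],[[0,-0.01,0.023],0,100],[[0.02,-0.01,0.023],0.04,100],[[0.03,0,0],0,100],[[0.03,0,0],0,100],[[0.03,0,0],0,100],[[0,0,0],0,100]]}}

```text
t: 3.95
tool_pos: [0.5218, 0.0358, 0.1397]
tcp_rot: [[0.001, -0.993, 0.12], [0.0, 0.12, 0.993], [-1.0, -0.001, 0.0]]
contact_force: [-2.1, 0.3, -0.3]
opening: 0.999
```

```bash
python3 st.py; python3 - <<'E'
from h import *
a=[]
for n,X in(("top",(.517,.03,.09)),("side",(.517,.03,.1))):
    c=cams.capture(n);u,v=proj(c,X).astype(int);a.append(cv2.resize(c["pixels"][v-50:v+50,u-50:u+50],(400,400),interpolation=cv2.INTER_CUBIC))
cv2.imwrite("pics/ap.png",np.hstack(a))
E
```

```text
t 3.95 p [0.5218 0.0358 0.1397] zyaw 83.1 q [ 0.34  0.42 -0.64  1.91  0.31  0.91  1.01] open 0.999
tilt [ 0.001  0.    -1.   ] F [-2.13  0.26 -0.25] M [-0.025  0.085  0.016] tooldelta [ 0.0767  0.0042 -0.0063]
```

View pics/ap.png

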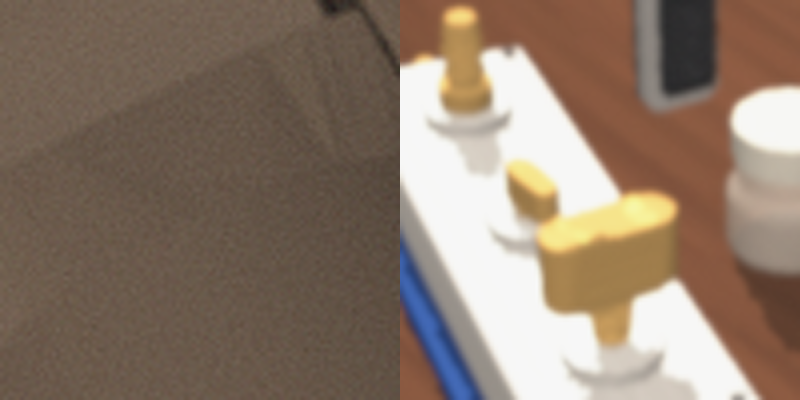

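The arm hides the top view. In the side view the bar stands free below the open jaws, with a finger visible at the upper right. I'll correct the position and descend.

Call:
{"api": "step_arm", "payload": {"series": [[[0,0.004,-0.006],-0.03,100],[[0,0,0],0,100],[[0.02,0,0],0,100],[[0.02,0,0],0,100],[[0,0,0],0,100]]}}

```text
t: 4.47
tool_pos: [0.5273, 0.0306, 0.1143]
tcp_rot: [[0.023, -0.995, 0.098], [-0.0, 0.098, 0.995], [-1.0, -0.023, 0.002]]
contact_force: [-0.8, -0.2, -0.2]
opening: 0.999
```

```bash
python3 st.py
```

```text
t 4.47 p [0.5273 0.0306 0.1143] zyaw 84.4 q [ 0.34  0.45 -0.62  1.94  0.35  0.84  1.  ] open 0.999
tilt [ 0.023 -0.    -1.   ] F [-0.76 -0.15 -0.25] M [ 0.038  0.066 -0.009] tooldelta [ 0.0511  0.0114 -0.0017]
```

Call:
{"api": "step_arm", "payload": {"series": [[[0,0.006,0],0,100],[[0,0.004,-0.002],0,100],[[0,0,0],0,100]]}}

```text
t: 4.72
tool_pos: [0.5188, 0.0299, 0.1186]
tcp_rot: [[0.029, -0.995, 0.1], [-0.0, 0.1, 0.995], [-1.0, -0.028, 0.003]]
contact_force: [-0.0, -0.0, -0.1]
opening: 1.001
```

```bash
python3 st.py
```

```text
t 4.72 p [0.5188 0.0299 0.1186] zyaw 84.2 q [ 0.35  0.43 -0.63  1.96  0.34  0.83  1.  ] open 1.001
tilt [ 0.029 -0.    -1.   ] F [-0.   -0.01 -0.07] M [-0.012  0.109 -0.083] tooldelta [ 0.0556  0.0034 -0.0002]
```

Call:
{"api": "step_arm", "payload": {"series": [[[0.007,0.001,0],0,100],[[0.007,0.001,0],0,100],[[0.007,0.001,0],0,100],[[0.007,0.001,0],0,100],[[0.005,0.0,0],0,100],[[0,0,0],0,100]]}}

```text
t: 5.22
tool_pos: [0.5168, 0.03, 0.0852]
tcp_rot: [[0.033, -0.994, 0.102], [-0.001, 0.102, 0.995], [-0.999, -0.033, 0.002]]
contact_force: [-0.1, 0.4, 0.4]
opening: 1.0
```

```bash
python3 st.py
```

```text
t 5.22 p [0.5168 0.03   0.0852] zyaw 84.2 q [ 0.32  0.47 -0.6   2.    0.39  0.76  0.96] open 1.0
tilt [ 0.033 -0.001 -0.999] F [-0.15  0.39  0.35] M [ 0.081  0.018 -0.018] tooldelta [ 0.0222  0.0005 -0.0001]
```

Call:
{"api": "step_arm", "payload": {"series": [[[0.007,0,0],0,100],[[0.007,0,0],0,100],[[0.007,0,0],0,100],[[0.001,0,0],0,100],[[0,0,0],0,100]]}}

```text
t: 5.63
tool_pos: [0.5172, 0.0303, 0.0597]
tcp_rot: [[0.031, -0.994, 0.101], [-0.0, 0.101, 0.995], [-1.0, -0.031, 0.003]]
contact_force: [0.8, -0.2, -0.1]
opening: 1.006
```

```bash
python3 st.py;  python3 - <<'E'
from h import *
c=cams.capture("side");u,v=proj(c,(.517,.03,.1)).astype(int)
cv2.imwrite("pics/ap2.png",cv2.resize(c["pixels"][v-60:v+60,u-75:u+75],(600,480),interpolation=cv2.INTER_CUBIC))
E
```

```text
t 5.63 p [0.5172 0.0303 0.0597] zyaw 84.2 q [ 0.3   0.51 -0.57  2.01  0.43  0.71  0.93] open 1.006
tilt [ 0.031 -0.    -1.   ] F [ 0.84 -0.21 -0.08] M [-0.029  0.014 -0.018] tooldelta [-0.0033  0.     -0.0004]
```

View pics/ap2.png

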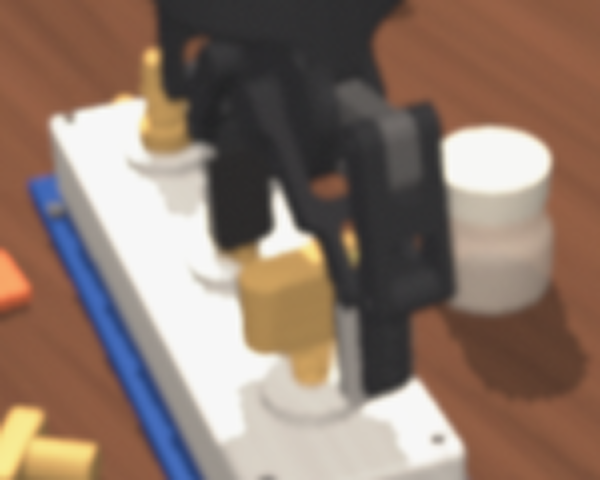

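The jaws straddle the bar: it sits at about (285,300) in the crop, with fingers either side and no contact force. Closing.

Call:
{"api": "step_arm", "payload": {"series": [[[0,0,0],0,0],[[0,0,0],0,0],[[0,0,0],0,0],[[0,0,0],0,0],[[0,0,0],0,0],[[0,0,0],0,0],[[0,0,0],0,0],[[0,0,0],0,0]], "force": 100}}

```text
t: 6.35
tool_pos: [0.518, 0.0312, 0.0613]
tcp_rot: [[0.034, -0.994, 0.101], [0.0, 0.101, 0.995], [-0.999, -0.033, 0.004]]
contact_force: [0.9, 0.9, -2.3]
opening: 0.193
```

```bash
python3 st.py
```

```text
t 6.35 p [0.518  0.0312 0.0613] zyaw 84.2 q [ 0.3   0.5  -0.58  2.01  0.43  0.71  0.93] open 0.193
tilt [ 0.034  0.    -0.999] F [ 0.94  0.91 -2.31] M [-0.085 -0.112 -0.034] tooldelta [-0.0018  0.0008 -0.0013]
```

Call:
{"api": "step_arm", "payload": {"series": [[[0,0,0],0.05,0],[[0,0,0],0.05,0],[[0,0,0],0.05,0]]}}

```text
t: 6.6
tool_pos: [0.518, 0.0312, 0.0613]
tcp_rot: [[0.034, -0.967, 0.252], [0.0, 0.252, 0.968], [-0.999, -0.032, 0.009]]
contact_force: [0.4, 0.3, 0.2]
opening: 0.196
```

```bash
python3 st.py
```

```text
t 6.6 p [0.518  0.0312 0.0613] zyaw 75.4 q [ 0.27  0.5  -0.54  2.01  0.4   0.7   0.8 ] open 0.196
tilt [ 0.034  0.    -0.999] F [0.39 0.33 0.2 ] M [-0.097  0.083  0.071] tooldelta [-0.0018  0.0006 -0.0014]
```

Call:
{"api": "step_arm", "payload": {"series": [[[0,0,0],0.05,0],[[0,0,0],0.05,0]]}}

```text
t: 6.77
tool_pos: [0.5179, 0.0312, 0.0613]
tcp_rot: [[0.034, -0.936, 0.352], [0.0, 0.352, 0.936], [-0.999, -0.031, 0.012]]
contact_force: [-0.3, 1.0, -0.3]
opening: 0.196
```

```bash
python3 st.py
```

```text
t 6.77 p [0.5179 0.0312 0.0613] zyaw 69.4 q [ 0.25  0.49 -0.51  2.01  0.38  0.69  0.71] open 0.196
tilt [ 0.034  0.    -0.999] F [-0.33  0.98 -0.28] M [-0.178  0.101  0.068] tooldelta [-0.0018  0.0004 -0.0014]
```

Call:
{"api": "step_arm", "payload": {"series": [[[0,0,0],0.05,0],[[0,0,0],0.05,0]]}}

```text
t: 6.93
tool_pos: [0.5179, 0.0312, 0.0612]
tcp_rot: [[0.034, -0.894, 0.447], [-0.0, 0.447, 0.895], [-0.999, -0.03, 0.015]]
contact_force: [-0.1, 0.2, -0.5]
opening: 0.196
```

```bash
python3 st.py
```

```text
t 6.93 p [0.5179 0.0312 0.0612] zyaw 63.5 q [ 0.23  0.49 -0.49  2.01  0.36  0.69  0.62] open 0.196
tilt [ 0.034 -0.    -0.999] F [-0.09  0.17 -0.47] M [-0.244  0.104  0.527] tooldelta [-0.0018  0.0002 -0.0014]
```

Call:
{"api": "step_arm", "payload": {"series": [[[0,0,0],0.05,0],[[0,0,0],0.05,0]]}}

```text
t: 7.1
tool_pos: [0.5178, 0.0312, 0.0612]
tcp_rot: [[0.034, -0.844, 0.535], [-0.001, 0.535, 0.845], [-0.999, -0.029, 0.017]]
contact_force: [0.9, 0.2, -0.3]
opening: 0.192
```

```bash
python3 st.py
```

```text
t 7.1 p [0.5178 0.0312 0.0612] zyaw 57.7 q [ 0.21  0.48 -0.46  2.02  0.34  0.68  0.54] open 0.192
tilt [ 0.034 -0.001 -0.999] F [ 0.89  0.21 -0.32] M [-0.362  0.109  0.57 ] tooldelta [-0.0018 -0.     -0.0014]
```

It went snug between yaw 69.4° and 63.5°, where Mz jumped to 0.53. The target yaw is about 46.5°.

Call:
{"api": "step_arm", "payload": {"series": [[[0,0,0],0.05,0],[[0,0,0],0.05,0]]}}

```text
t: 7.27
tool_pos: [0.5178, 0.0313, 0.0612]
tcp_rot: [[0.034, -0.786, 0.618], [-0.002, 0.618, 0.786], [-0.999, -0.028, 0.02]]
contact_force: [0.6, 0.6, -0.1]
opening: 0.198
```

```bash
python3 st.py
```

```text
t 7.27 p [0.5178 0.0313 0.0612] zyaw 51.9 q [ 0.19  0.48 -0.43  2.02  0.33  0.68  0.45] open 0.198
tilt [ 0.034 -0.002 -0.999] F [ 0.57  0.58 -0.09] M [-0.396  0.138  0.683] tooldelta [-0.0018 -0.0002 -0.0015]
```

Call:
{"api": "step_arm", "payload": {"series": [[[0,0,0],0.05,0],[[0,0,0],0.05,0]]}}

```text
t: 7.43
tool_pos: [0.5177, 0.0313, 0.0612]
tcp_rot: [[0.034, -0.72, 0.693], [-0.003, 0.694, 0.72], [-0.999, -0.026, 0.021]]
contact_force: [1.4, 0.0, -1.7]
opening: 0.193
```

```bash
python3 st.py;python3 - <<'E'
from h import *
c=cams.capture("side");u,v=proj(c,(.517,.03,.1)).astype(int)
cv2.imwrite("pics/ap3.png",cv2.resize(c["pixels"][v-60:v+60,u-75:u+75],(600,480),interpolation=cv2.INTER_CUBIC))
E
```

```text
t 7.43 p [0.5177 0.0313 0.0612] zyaw 46.1 q [ 0.17  0.47 -0.41  2.02  0.31  0.68  0.36] open 0.193
tilt [ 0.034 -0.003 -0.999] F [ 1.41  0.03 -1.66] M [-0.404  0.168  0.688] tooldelta [-0.0018 -0.0004 -0.0014]
```

View pics/ap3.png

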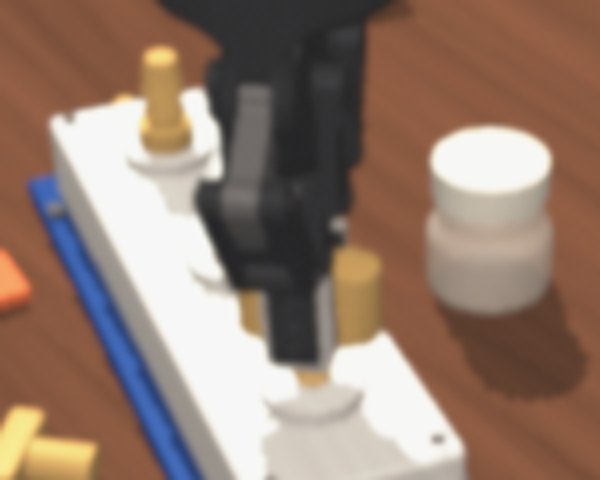

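The bar has turned with the jaws and shows on both sides of the near finger. Mz of about 0.69 N m corresponds to roughly 0.32 rad, which agrees with the 20° by angle. Release and rise.

Call:
{"api": "step_arm", "payload": {"series": [[[0,0,0],0,70],[[0,0,0],0,70],[[0,0,0],0,70],[[0,0,0],0,70],[[0,0,0],0,70],[[0,0,0],0,70],[[0,0,0],0,70]]}}

```text
t: 8.07
tool_pos: [0.518, 0.0311, 0.0614]
tcp_rot: [[0.034, -0.72, 0.693], [-0.002, 0.694, 0.72], [-0.999, -0.027, 0.022]]
contact_force: [-0.5, -0.6, -0.2]
opening: 0.702
```

```bash
python3 st.py
```

```text
t 8.07 p [0.518  0.0311 0.0614] zyaw 46.1 q [ 0.17  0.47 -0.41  2.02  0.31  0.68  0.36] open 0.702
tilt [ 0.034 -0.002 -0.999] F [-0.5  -0.56 -0.21] M [-0.032  0.059 -0.025] tooldelta [-0.0016 -0.     -0.0015]
```

Call:
{"api": "step_arm", "payload": {"series": [[[-0.008,0,0],0,70],[[-0.01,0,0],0,70],[[-0.01,0,0],0,70],[[-0.01,0,0],0,70],[[-0.01,0,0],0,70],[[-0.02,0,0],0,70],[[-0.02,0,0],0,70],[[-0.02,0,0],0,70],[[-0.02,0,0],0,70],[[0,0,0],0,70],[[0,0,0],0,70]]}}

```text
t: 8.98
tool_pos: [0.5134, 0.032, 0.2051]
tcp_rot: [[0.04, -0.72, 0.692], [-0.002, 0.693, 0.721], [-0.999, -0.03, 0.026]]
contact_force: [-0.7, -1.1, -0.5]
opening: 0.702
```

```bash
python3 st.py;python3 - <<'E'
from h import *
c=cams.capture("side");u,v=proj(c,(.517,.03,.1)).astype(int)
cv2.imwrite("pics/ap4.png",cv2.resize(c["pixels"][v-60:v+60,u-75:u+75],(600,480),interpolation=cv2.INTER_CUBIC))
E
```

```text
t 8.98 p [0.5134 0.032  0.2051] zyaw 46.2 q [ 0.25  0.27 -0.48  1.9   0.16  0.97  0.49] open 0.702
tilt [ 0.04  -0.002 -0.999] F [-0.73 -1.14 -0.51] M [-0.029  0.106 -0.031] tooldelta [ 0.1421  0.0004 -0.0027]
```

View pics/ap4.png

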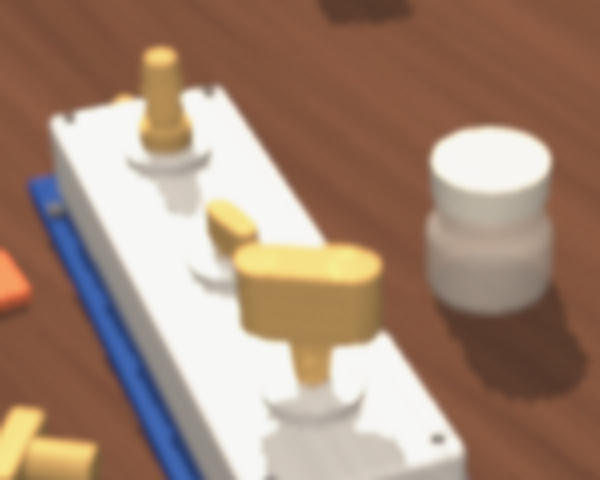

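```bash
python3 - <<'E'
from h import *
c=cams.capture("side");u,v=proj(c,(.517,.03,.1)).astype(int)
for y in(-40,-44,-48,-35):
    d=.014*np.array([np.cos(np.radians(y)),np.sin(np.radians(y)),0]);X=np.array([.517,.03,.092])
    print(y,[((proj(c,X+s*d)-(u-75,v-60))*4).round(0) for s in(-1,1)])
E
```

```text
-40 [array([257., 261.]), array([349., 265.])]
-44 [array([258., 259.]), array([348., 267.])]
-48 [array([259., 257.]), array([347., 269.])]
-35 [array([257., 263.]), array([349., 263.])]
```

```bash
python3 -c "
from cell import ctrl;print(ctrl.job_done())"
```

```text
the job is handed in; nothing more can be done
None
```

I gripped the big T-handle at 100 N and turned it clockwise until it went snug. I then nipped it up by about another 20°, let go, raised the tool clear and handed the job in at about 9 s; handing in gives no verdict.

- **Snug point:** the turning torque jumped from about 0.07 to 0.53 N m between gripper yaw 69.4° and 63.5°, so snug was near 66°.
- **Amount past snug:** I stopped at yaw 46.1°, which is 17–23° (0.30–0.41 rad) past snug by angle. The final torque of 0.69 N m implies about 0.32 rad, so the two agree within noise (about ±0.08 N m).
- **Letting go:** after release the wrist force was about 1 N, and the last picture shows the handle turned and standing free with nothing touching it.
- **Slight disagreement:** by eye in that picture the handle lies at about -35° to -40°, where the gripper's turn implied -44°. That is coarse and may include a few degrees of slip or an error in the starting angle. Taken at its worst it would still leave the plug inside the 6–40° limits.

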